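# Load the bubble remover's tray with two watches

### The arm

A 6-joint arm with a two-finger parallel gripper is mounted at the origin on the work surface. World frame = base frame: x ahead of the robot, y to its left, z up, the work surface at z = 0. Lengths are in mm, angles in rad, forces in N, time in s.
With the tool pointing down it reaches from about 275 to 750 mm from the base axis. Payload 10.2 kg.
Tool frame: the origin (TCP) lies at the very end of the fingers, on their centre line; the grasp point (between the pads) lies 19 mm behind it; z points along the fingers, y is the direction in which the jaws open and shut (so a half turn about z gives the same grasp; the last joint's range is limited). The gripper opens to 85 mm and grips with 20 to 120 N. Pads are 22 mm wide; open, the fingers measure 114 mm over their backs; the gripper's body (76 mm by 85 mm) begins 54 mm behind the grasp point. The pads swing forward as they close: fully open they stand 13 mm farther back than shut.
Start: joints at [-1.554, 0.313, 1.498, -0, 1.331, -0.223], TCP at [124.678, -509.987, 231.294] pointing down, gripper open.
Joint ranges: [-2.94, 2.94], [-0.97, 2.17], [0.19, 2.56], [-1.23, 4.37], [0.02, 3.11], [-2.88, 2.88]. Speed limits (rad/s): [2.39, 2.39, 3.01, 3.14, 3.14, 3.14].

### API

Orientations are given as a unit quaternion [w, x, y, z].
In Python, from bench import env gives the robot as it stands. The module is installed in compiled form; this text tells all that it offers.
- The arm moves only by the shell command python3 -m crank 'ROWS' [FORCE]. ROWS is JSON, one flat list of numbers, 7 for each row, row after row: the turn, a rotation vector about the tool's x, y, z in degrees, then the shift along the tool's x, y, z in m, then the closure, from 0 (fully open) to 1 (shut). In form: [ax, ay, az, tx, ty, tz, claw, ax, ay, az, tx, ty, tz, claw, ...]. A call has 1 to 5 rows; each row shifts and turns the pose as measured when the row begins, along the tool's axes as they then stand; what a row does not reach is not made up. A row lasts 1/12 s, in which the tool goes at most 41.7 mm and 7.16 degrees, less where a joint would pass 70% of its speed; a pose out of reach is approached as far as the arm can. A call is refused whole if a number of a shift passes 0.0417 or a number of a turn 7.16, either way. A call with a gripper value outside its range is refused whole. The fingers move at their own pace and stop on an object; FORCE is the grip in N (left out, the last holds). Time passes only in rows, so rows that do not move let the fingers close. It gives the time, the measured TCP pose, the force and the opening at its end, in the units of the state.
- env.get_state(): the state, without advancing time (a new reading comes with each control period).
- env.capture(name): name is "scene" or "top" or "wrist"; returns a dict with "image" (480x640x3 uint8, blue, green, red), "fx", "fy", "cx", "cy" (pixels), "world_to_cam" (4x4, takes a point from world to camera coordinates). Camera axes: x right, y up, looking along -z (the intrinsics and any distortion apply to the point x, -y, -z); pixel columns grow to the right and rows downward; lengths in mm; the calibration is good to about 2 mm. A picture is of the moment at which its call begins. There is no depth.
- env.close_job(): hands the job in, once; it reports no verdict.
The state is a dict: "time": time; "qpos": joint angles; "joint_vel": joint speeds; "joint_torque": joint torques, N m; "position": TCP position; "tool_rot": TCP orientation; "force": force on the tool from outside, world axes, zero at the start; "ft_torque": the same for the moment, N m; "opening": finger opening in mm.
Only numpy, scipy, OpenCV 4.12 (cv2) and the standard library are available. Lean on these libraries where they do the work, as an engineer would, in place of code of your own. Each camera call takes 0.05 s, during which the arm holds its last target. There are 200 camera calls.

### The job

Load the aluminium tray for the bubble remover: lay the orange mould flat on the tray midway between the red and blue posts, and the green mould midway between the orange mould and the red post, both on the line between the posts with their longer sides square across that line. Lay the silver watch head centred on the orange mould and the gold one centred on the green mould, faces up, each with its longer sides along the mould's longer sides, then gently stand the steel press weight upright in the middle of the silver watch. Leave the brown mould and the screw tin where they lie.

Things in the scene. Friction and masses are not known exactly. Their poses are not given: they have to be found in the camera images.
- tray: Fixed aluminium tray, flat floor 4 mm thick, 220 (its x) by 320 mm (its y), rim 10 mm above the table. Its y runs along the line through the posts, its x across it, roughly away from the robot (turned up to 0.3 rad). Origin: centre of its underside, on the table, midway between the posts. All other equipment is beyond x = 0.75 or |y| = 0.45 m.
- red_post: Red round post fixed on the tray's floor, 22 mm across, 34 mm high, 130 mm from the tray's middle along the tray's y, at either end. Origin: centre of its foot.
- blue_post: Blue round post fixed on the tray's floor, 22 mm across, 34 mm high, 130 mm from the tray's middle, at the tray's other end. Origin: centre of its foot.
- orange_mould: Orange rigid plastic watch mould, a flat block 56 mm (its x) by 44 mm (its y) by 18 mm high; the darker rectangle on its flat top is only a print. About 60 g, loose, lies on the grey mat. Origin: centre of its underside; z up.
- green_mould: Lime green rigid plastic watch mould, a flat block 56 mm (its x) by 44 mm (its y) by 18 mm high; the darker rectangle on its flat top is only a print. About 60 g, loose, lies on the grey mat. Origin: centre of its underside; z up.
- silver_watch: Silver watch head without a strap: a flat-topped slab 44 mm (its x) by 38 mm (its y) by 12 mm thick, rounded edges, black glass in the middle of the top and a small crown (look only) on one long side (+y). About 45 g, loose, lies face up on the grey mat. Origin: centre of its underside; z up.
- gold_watch: Gold watch head without a strap: a flat-topped slab 44 mm (its x) by 38 mm (its y) by 12 mm thick, rounded edges, black glass in the middle of the top and a small crown (look only) on one long side (+y). About 45 g, loose, lies face up on the grey mat. Origin: centre of its underside; z up.
- press_weight: Dark steel press weight, an upright cylinder 34 mm across and 26 mm high with a yellow dot on top, about 180 g, loose, stands on the grey mat. Origin: centre of its underside; z up.
- brown_mould: Brown rigid plastic watch mould, a flat block 56 mm (its x) by 44 mm (its y) by 18 mm high; the darker rectangle on its flat top is only a print. About 60 g, loose, lies on the grey mat. Origin: centre of its underside; z up. Not needed: leave it where it lies.
- screw_tin: Round white tin with a blue lid, 52 mm across, 20 mm high, about 80 g, loose, on the grey mat (fixed, 270 by 290 mm, 3 mm thick, left or right of the robot's middle, the tray lying on the other side; the seven loose things lie on it some 100 mm apart, centre to centre). Not needed: leave it where it lies. Origin: centre of its underside; z up.

How it is judged (in metres and radians):
At the end, for the whole second after the job is handed in: Moulds flat on the tray, each within 12 mm of its midway point (green 53-77 mm from the red post, 50-80 mm from orange), square within 0.2 rad; each watch within 10 mm and 0.25 rad on its mould, the weight within 10 mm on the silver watch; all upright (0.1 rad), released, at rest (x of orange_mould in the frame of tray between -0.012 and 0.012 m and z of orange_mould in the frame of tray between 0.001 and 0.008 m and angle between the x axis of each of orange_mould, green_mould and the x axis of tray, either way round below 0.2 rad and x of green_mould in the frame of tray between -0.012 and 0.012 m and z of green_mould in the frame of tray between 0.001 and 0.008 m and y of orange_mould in the frame of tray between -0.012 and 0.012 m and horizontal distance between green_mould and red_post between 0.053 and 0.077 m and horizontal distance between green_mould and orange_mould between 0.05 and 0.08 m and horizontal distance between silver_watch and orange_mould below 0.01 m and z of silver_watch in the frame of orange_mould between 0.015 and 0.021 m and angle between the x axis of silver_watch and the x axis of orange_mould, either way round below 0.25 rad and horizontal distance between gold_watch and green_mould below 0.01 m and z of gold_watch in the frame of green_mould between 0.015 and 0.021 m and angle between the x axis of gold_watch and the x axis of green_mould, either way round below 0.25 rad and horizontal distance between press_weight and silver_watch below 0.01 m and z of press_weight in the frame of silver_watch between 0.009 and 0.015 m and angle between each of orange_mould, green_mould, silver_watch, gold_watch, press_weight's own z axis and vertical below 0.1 rad and linear speed of each of orange_mould, green_mould, silver_watch, gold_watch, press_weight below 0.01 m/s and angular speed of each of orange_mould, green_mould, silver_watch, gold_watch, press_weight below 0.1 rad/s); the robot touches nothing.
It fails at once if the brown mould or the screw tin is shifted by more than 15 mm (distance of any of brown_mould, screw_tin from where it was at the start of the episode above 0.015 m).
It fails at once if the press weight is dropped or slammed onto a watch (over 40 N) (contact force between press_weight and silver_watch above 40 N or contact force between press_weight and gold_watch above 40 N).
It also fails if it takes over 125 s, if anything falls off the work surface, if the arm or the gripper's body presses on something with over 40 N, if the wrist force passes 120 N, or if a joint passes its speed limit or range.

## Working session

There is one attempt and no reset: what is moved stays moved. The work goes in short steps, Python scripts to look and compute and a shell command to move; the robot and the scene stay as the last step left them, time stands still between calls to the robot, and variables do not carry over. Pictures are saved under pics/ and viewed, about 12 in all and at most 16, crops included, and the job is handed in when it is done.

```bash
mkdir -p pics; ls; python3 - <<'E'
from bench import env
import cv2,numpy as np
s=env.get_state(); print(s)
for n in ("top","scene"):
    c=env.capture(n); cv2.imwrite(f"pics/{n}0.png",c["image"]); print(n,c["fx"],c["fy"],c["cx"],c["cy"],{k:v for k,v in c.items() if k not in("image","world_to_cam")}.keys()); print(np.round(c["world_to_cam"],4))
E
```

```text
pics
{'time': 0.0, 'qpos': array([-1.55440835e+00,  3.13439159e-01,  1.49844344e+00,  1.09567739e-05,
        1.33102314e+00, -2.23400752e-01]), 'joint_vel': array([-0.00121053,  0.00069072, -0.00181713,  0.00075864,  0.00039762,
        0.00113131]), 'joint_torque': array([-7.18748906e-04, -4.12264788e+01, -2.59738630e+01, -2.46500749e-04,
        4.18260592e-03, -1.77246676e-06]), 'position': array([ 124.67219067, -509.70955068,  230.73823932]), 'tool_rot': array([-6.52476989e-04,  9.92821218e-01,  1.19606008e-01,  7.31271932e-05]), 'force': array([-0.26961154, -0.06077847, -1.41068583]), 'ft_torque': array([-0.0234482 ,  0.03053772,  0.00760996]), 'opening': 85.44900375353073}
top 581.7484184704725 581.7484184704725 323.9170377312635 230.39934497286876 dict_keys(['fx', 'fy', 'cx', 'cy'])
[[ 5.1000000e-03 -9.9990000e-01  1.5700000e-02 -2.3802200e+01]
 [ 9.9760000e-01  6.1000000e-03  6.9200000e-02 -5.5593960e+02]
 [-6.9300000e-02  1.5300000e-02  9.9750000e-01 -1.0985298e+03]
 [ 0.0000000e+00  0.0000000e+00  0.0000000e+00  1.0000000e+00]]
scene 461.491072500274 461.491072500274 316.0719756659112 240.05752427279882 dict_keys(['fx', 'fy', 'cx', 'cy'])
[[ 1.883000e-01  9.820000e-01 -1.450000e-02 -1.193720e+02]
 [-5.753000e-01  1.223000e-01  8.087000e-01  2.852128e+02]
 [ 7.960000e-01 -1.439000e-01  5.880000e-01 -1.244488e+03]
 [ 0.000000e+00  0.000000e+00  0.000000e+00  1.000000e+00]]
```

View pics/top0.png

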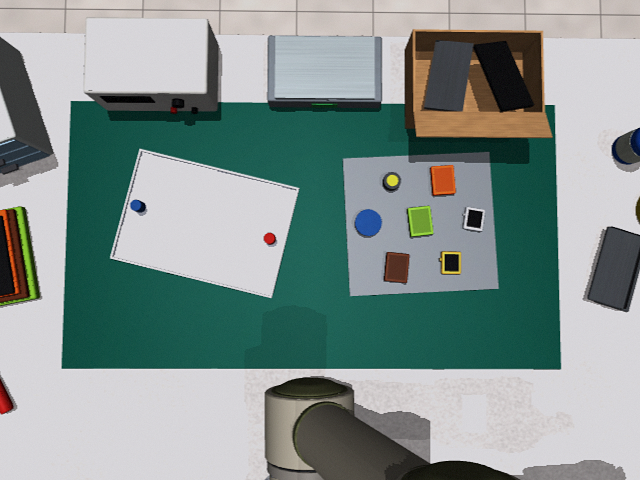

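The top view shows the tray on the left (blue post at 138,206, red at 269,238). On the mat are orange (443,180), green (420,221), brown (397,267), silver (474,218), gold (451,263), the weight (392,181) and the tin (368,222).

```bash
cat > h.py <<'E'
import cv2,numpy as np
from bench import env
def ray(c,uv,z):
    uv=np.atleast_2d(np.float64(uv)); W=c["world_to_cam"]; R,t=W[:3,:3],W[:3,3]
    d=np.c_[(uv[:,0]-c["cx"])/c["fx"],-(uv[:,1]-c["cy"])/c["fy"],-np.ones(len(uv))]@R
    o=-R.T@t; return (o+d*((z-o[2])/d[:,2])[:,None])[:,:2]
def proj(c,p):
    q=c["world_to_cam"]@np.r_[p,1]; return np.array([c["cx"]+c["fx"]*q[0]/-q[2],c["cy"]-c["fy"]*q[1]/-q[2]])
def rect(c,mask,z):
    """largest blob -> world centre, angle of long side (deg from x), sizes"""
    cs,_=cv2.findContours(mask.astype(np.uint8),cv2.RETR_EXTERNAL,cv2.CHAIN_APPROX_NONE)
    k=max(cs,key=cv2.contourArea)[:,0,:]
    (x,y),_,_=r=cv2.minAreaRect(ray(c,k,z).astype(np.float32)); b=cv2.boxPoints(r)
    e=[b[1]-b[0],b[2]-b[1]]; e.sort(key=np.linalg.norm); a=np.degrees(np.arctan2(e[1][1],e[1][0]))
    return np.round([x,y,(a+90)%180-90,np.linalg.norm(e[1]),np.linalg.norm(e[0])],1)
def hsvmask(im,lo,hi):
    return cv2.inRange(cv2.cvtColor(im,cv2.COLOR_BGR2HSV),np.array(lo),np.array(hi))>0
def yaw():  # direction of tool y (jaws), deg, mod 180; and tool x dir
    w,x,y,z=env.get_state()["tool_rot"]
    from scipy.spatial.transform import Rotation as Ro
    R=Ro.from_quat([x,y,z,w]).as_matrix(); return R
E
python3 - <<'E'
from h import *
c=env.capture("top"); im=c["image"]
for n,(u,v) in dict(orange=(443,170),green=(413,221),brown=(388,267),silver=(466,212),gold=(443,258),tin=(368,222),wt=(392,181),red=(269,236),blue=(138,204)).items():
    print(n,im[v,u],cv2.cvtColor(im[v:v+1,u:u+1],cv2.COLOR_BGR2HSV)[0,0])
def win(m,u,v,r=22):
    o=np.zeros_like(m); o[v-r:v+r,u-r:u+r]=m[v-r:v+r,u-r:u+r]; return o
H=lambda lo,hi:hsvmask(im,lo,hi)
print("orange",rect(c,win(H((2,150,60),(16,255,255)),443,180),21))
print("green",rect(c,win(H((33,120,60),(50,255,255)),420,221),21))
print("brown",rect(c,win(H((0,80,20),(15,255,140)),397,267),21))
print("gold",rect(c,win(H((18,100,100),(32,255,255)),451,263),15))
print("silver",rect(c,win(H((0,0,185),(180,60,255)),474,218),15))
print("dot",rect(c,win(H((20,100,100),(35,255,255)),392,181),29))
print("tin",rect(c,win(H((100,120,60),(125,255,255)),368,222),23))
print("red",rect(c,win(H((0,150,120),(8,255,255)),269,238),38))
print("blue",rect(c,win(H((100,120,60),(125,255,255)),138,206),38))
print(np.round(yaw(),3))
E
```

```text
orange [ 26  76 192] [  9 220 192]
green [ 53 155 112] [ 43 168 155]
brown [39 54 93] [  8 148  93]
silver [203 197 195] [113  10 203]
gold [ 82 211 226] [ 27 162 226]
tin [161  82  37] [109 196 161]
wt [ 61 212 214] [ 30 182 214]
red [ 28  32 190] [  1 217 190]
blue [153  79  32] [108 202 153]
orange [ 655.6 -250.3    4.6   56.8   44. ]
green [ 575.7 -205.6    6.7   55.4   43.7]
brown [ 486.6 -159.7   -5.5   55.6   43.9]
gold [ 4.968e+02 -2.644e+02  3.000e-01  4.240e+01  3.900e+01]
silver [ 581.1 -312.    -9.1   41.4   35.7]
dot [ 653.2 -150.8  -89.6   23.1   19.4]
tin [ 572.  -105.   -18.2   50.    49.8]
red [539.8  83.1  45.4  18.7  18.6]
blue [6.006e+02 3.343e+02 4.000e-01 1.900e+01 1.890e+01]
[[ 0.971  0.238 -0.   ]
 [ 0.238 -0.971  0.001]
 [ 0.    -0.001 -1.   ]]
```

The post spacing comes out at 258.5 mm against 260, and the mould sizes agree to about 1 mm, so this is good enough to start. Next is a planner helper, then the first approach above orange.

```bash
cat >> h.py <<'E'
def plan(x,y,z,jaw,step=33):
    """rows to bring TCP to x,y,z (mm) with jaws along heading jaw (deg, mod 180), constant row"""
    s=env.get_state(); p=s["position"]; R=yaw(); th=np.degrees(np.arctan2(R[1,1],R[0,1]))
    d=(jaw-th+90)%180-90; D=np.array([x,y,z])-p
    N=max(1,int(np.ceil(max(np.linalg.norm(D)/step,abs(d)/7))))
    for N in range(N,N+8):
        k=np.radians(th+d/N*np.arange(N)); S=np.zeros((2,2))
        for a in k: S+=np.array([[-np.sin(a),np.cos(a)],[np.cos(a),np.sin(a)]])  # cols: tool x, tool y (down tool)
        t=np.linalg.solve(S,D[:2]); dz=-D[2]/N
        if np.linalg.norm([*t,dz])<41 and max(abs(t))<41: break
    tilt=R.T@np.array([0,0,-1.]); # tool-frame down direction, want z
    print(f"p={np.round(p,1)} jaw={th:.1f} q={np.round(s['qpos'],2)} open={s['opening']:.1f} F={np.round(s['force'],1)} t={s['time']:.1f}")
    print(f"N={N} row az={-d/N:.2f} t={np.round(np.r_[t,dz]/1000,4)}  tilt corr ax,ay={np.round(np.degrees([-tilt[1],tilt[0]]),2)}")
if __name__=="__main__":
    import sys; plan(*map(float,sys.argv[1:6]))
E
python3 h.py 655.6 -250.3 130 4.6
```

```text
p=[ 124.7 -509.8  230.9] jaw=-76.3 q=[-1.55  0.31  1.5  -0.    1.33 -0.22] open=85.3 F=[-0.3  0.5  0.1] t=0.1
N=19 row az=-4.26 t=[0.0304 0.0148 0.0053]  tilt corr ax,ay=[-0.06 -0.01]
```

```bash
python3 -m crank '[0,0,-4.26,0.0304,0.0148,0.0053,0.12,0,0,-4.26,0.0304,0.0148,0.0053,0.12,0,0,-4.26,0.0304,0.0148,0.0053,0.12,0,0,-4.26,0.0304,0.0148,0.0053,0.12,0,0,-4.26,0.0304,0.0148,0.0053,0.12]' 40
python3 h.py 655.6 -250.3 130 4.6
```

```text
time: 0.57
position: [293.0, -522.4, 203.4]
tool_rot: [-0.0, 0.953, 0.303, -0.001]
force: [0.1, -1.2, -1.0]
opening: 75.2
p=[ 293.  -522.4  203.4] jaw=-54.7 q=[-1.25  0.5   1.3  -0.    1.34 -0.3 ] open=75.2 F=[ 0.1 -1.2 -1. ] t=0.6
N=14 row az=-4.24 t=[0.0305 0.0148 0.0052]  tilt corr ax,ay=[-0.06  0.08]
```

Tracking is exact, so I'll finish the approach and take a wrist picture.

```bash
A='[0,0,-4.24,0.0305,0.0148,0.0052,0.12,0,0,-4.24,0.0305,0.0148,0.0052,0.12,0,0,-4.24,0.0305,0.0148,0.0052,0.12,0,0,-4.24,0.0305,0.0148,0.0052,0.12,0,0,-4.24,0.0305,0.0148,0.0052,0.12]' 
python3 -m crank '[0,0,-4.24,0.0305,0.0148,0.0052,0.12,0,0,-4.24,0.0305,0.0148,0.0052,0.12,0,0,-4.24,0.0305,0.0148,0.0052,0.12,0,0,-4.24,0.0305,0.0148,0.0052,0.12,0,0,-4.24,0.0305,0.0148,0.0052,0.12]' >/dev/null
python3 -m crank '[0,0,-4.24,0.0305,0.0148,0.0052,0.12,0,0,-4.24,0.0305,0.0148,0.0052,0.12,0,0,-4.24,0.0305,0.0148,0.0052,0.12,0,0,-4.24,0.0305,0.0148,0.0052,0.12,0,0,-4.24,0.0305,0.0148,0.0052,0.12]' >/dev/null
python3 -m crank '[0,0,-4.24,0.0305,0.0148,0.0052,0.12,0,0,-4.24,0.0305,0.0148,0.0052,0.12,0,0,-4.24,0.0305,0.0148,0.0052,0.12,0,0,-4.24,0.0305,0.0148,0.0052,0.12]'
python3 - <<'E'
from h import *
c=env.capture("wrist"); im=c["image"]; cv2.imwrite("pics/w1.png",im)
H=lambda lo,hi:hsvmask(im,lo,hi)
print("orange",rect(c,H((2,150,60),(16,255,255)),21))
print("green",rect(c,H((33,120,60),(50,255,255)),21))
E
python3 h.py 655.6 -250.3 5 4.6
```

```text
time: 1.73
position: [665.0, -228.8, 118.2]
tool_rot: [-0.005, 0.659, 0.752, -0.0]
force: [-0.5, -0.5, 0.4]
opening: 74.8
orange [ 654.4 -248.6    4.3   55.    46.8]
green [ 576.2 -205.2    6.9   58.2   43.7]
p=[ 666.7 -221.8  116.8] jaw=8.2 q=[-0.49  0.81  0.99  0.    1.35 -0.63] open=75.1 F=[ 2.1  6.  -1.5] t=1.8
N=4 row az=0.89 t=[-0.0068 -0.0036  0.028 ]  tilt corr ax,ay=[-0.47 -0.64]
```

View pics/w1.png

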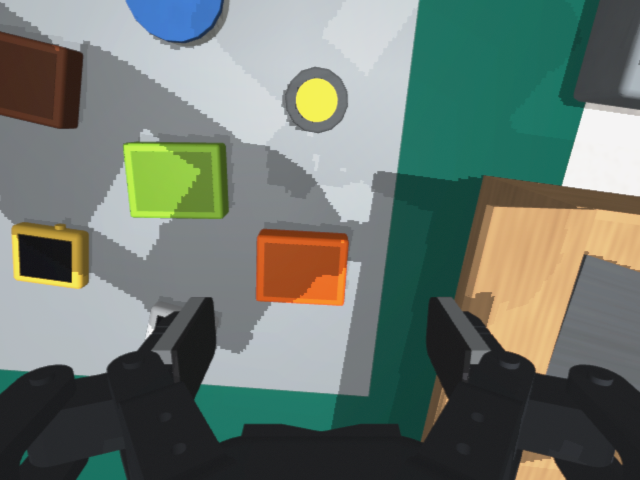

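The wrist view shows orange at (302,268) and green at (176,180), with the weight and gold also visible. Both cameras agree to 2 mm. I'll descend in two stages.

```bash
python3 h.py 655 -249.5 60 4.5; python3 -m crank '[-0.2,-0.3,1.2,-0.0092,-0.004,0.019,0.12,-0.2,-0.3,1.2,-0.0092,-0.004,0.019,0.12,0,0,1.2,-0.0092,-0.004,0.019,0.12,0,0,0,0,0,0,0.12,0,0,0,0,0,0,0.12]'; python3 h.py 655 -249.5 5 4.5
```

```text
p=[ 666.7 -221.8  116.8] jaw=8.2 q=[-0.49  0.81  0.99  0.    1.35 -0.63] open=75.1 F=[ 2.1  6.  -1.5] t=1.8
N=2 row az=1.83 t=[-0.013  -0.0076  0.0284]  tilt corr ax,ay=[-0.47 -0.64]
time: 2.2
position: [659.4, -245.4, 56.7]
tool_rot: [-0.001, 0.676, 0.737, -0.0]
force: [0.9, -0.1, 0.8]
opening: 75.1
p=[ 659.4 -245.4   56.7] jaw=4.9 q=[-0.52  0.87  1.05  0.    1.22 -0.61] open=75.1 F=[ 0.9 -0.1  0.8] t=2.2
N=2 row az=0.20 t=[-0.0019 -0.0024  0.0258]  tilt corr ax,ay=[-0.12 -0.09]
```

```bash
python3 -m crank '[0,0,0.4,-0.002,-0.0025,0.02,0.12,0,0,0,-0.002,-0.0025,0.016,0.12,0,0,0,0,0,0.01,0.12,0,0,0,0,0,0.003,0.12,0,0,0,0,0,0,0.12]' 40;  python3 h.py 655 -249.5 5 4.5; python3 -m crank '[0,0,0,0,0,0,1,0,0,0,0,0,0,1,0,0,0,0,0,0,1,0,0,0,0,0,0,1,0,0,0,0,0,0,1]' 40;python3 h.py 655 -249.5 5 4.5
```

```text
time: 2.62
position: [657.0, -250.1, 11.5]
tool_rot: [0.002, 0.678, 0.735, 0.001]
force: [0.2, 0.1, 0.1]
opening: 74.7
p=[ 657.  -250.1   11.5] jaw=4.6 q=[-0.53  0.91  1.09  0.    1.13 -0.61] open=74.7 F=[0.2 0.1 0.1] t=2.6
N=1 row az=0.07 t=[ 0.0007 -0.0019  0.0065]  tilt corr ax,ay=[0.19 0.09]
time: 3.03
position: [659.1, -250.3, 16.1]
tool_rot: [0.005, 0.678, 0.735, 0.001]
force: [0.1, -0.1, -0.7]
opening: 54.3
p=[ 659.1 -250.3   16.1] jaw=4.6 q=[-0.53  0.91  1.08  0.    1.14 -0.61] open=54.3 F=[ 0.1 -0.1 -0.7] t=3.0
N=1 row az=0.14 t=[ 0.0011 -0.004   0.0111]  tilt corr ax,ay=[0.48 0.29]
```

The zero-motion rows drifted upward and the opening reads 54.3, so the grip is doubtful. I'll reopen, go lower and close with a drift correction.

```bash
python3 -m crank '[0,0,0,0,-0.002,0,0.12,0.2,0.2,0,0,-0.001,0,0.12,0.2,0,0,0,-0.001,0.006,0.12,0,0,0,0,0,0.006,0.12,0,0,0,0,0,0.003,0.12]' 40;  python3 h.py 655 -249.5 4 4.5
```

```text
time: 3.45
position: [655.2, -250.9, 1.1]
tool_rot: [0.002, 0.678, 0.735, 0.0]
force: [-0.2, 0.0, -1.1]
opening: 74.8
p=[ 655.2 -250.9    1.1] jaw=4.6 q=[-0.53  0.93  1.1  -0.    1.12 -0.61] open=74.8 F=[-0.2  0.  -1.1] t=3.5
N=1 row az=0.14 t=[ 0.0014 -0.0001 -0.0029]  tilt corr ax,ay=[0.13 0.13]
```

```bash
python3 -m crank '[0,0,0,0.001,0,0,1,0,0,0,0,0,0,1,0,0,0,0,0,0,1]' 40;python3 h.py 655 -249.5 4 4.5;  python3 -m crank '[0,0,0,0,0,0,1,0,0,0,0,0,0,1]';python3 h.py 655 -249.5 4 4.5
```

```text
time: 3.7
position: [654.8, -249.6, -0.3]
tool_rot: [0.001, 0.678, 0.735, -0.0]
force: [-0.7, -1.0, 1.1]
opening: 55.2
p=[ 6.548e+02 -2.496e+02 -3.000e-01] jaw=4.6 q=[-0.53  0.93  1.1  -0.    1.11 -0.61] open=55.2 F=[-0.7 -1.   1.1] t=3.7
N=1 row az=0.14 t=[ 0.0001  0.0002 -0.0043]  tilt corr ax,ay=[0.06 0.07]
time: 3.87
position: [654.8, -249.6, -0.2]
tool_rot: [0.001, 0.678, 0.735, -0.0]
force: [-0.1, -0.0, 0.3]
opening: 55.1
p=[ 6.548e+02 -2.496e+02 -2.000e-01] jaw=4.6 q=[-0.53  0.93  1.1  -0.    1.11 -0.61] open=55.1 F=[-0.1 -0.   0.3] t=3.9
N=1 row az=0.14 t=[ 0.0001  0.0002 -0.0042]  tilt corr ax,ay=[0.05 0.08]
```

It's gripped at 55.1 mm with a steady pose. Lift it and plan the transfer.

```bash
python3 -m crank '[0,0,0,0,0,-0.01,1,0,0,0,0,0,-0.025,1,0,0,0,0,0,-0.025,1,0,0,0,0,0,-0.015,1]' 60;python3 h.py 570.2 208.7 70 -13.6
```

```text
time: 4.2
position: [652.8, -248.3, 74.5]
tool_rot: [-0.003, 0.678, 0.735, -0.001]
force: [1.1, 0.8, 0.3]
opening: 54.4
p=[ 652.8 -248.3   74.5] jaw=4.6 q=[-0.53  0.84  1.06 -0.    1.25 -0.61] open=54.4 F=[1.1 0.8 0.3] t=4.2
N=15 row az=1.22 t=[ 0.0302 -0.0076  0.0003]  tilt corr ax,ay=[-0.36 -0.22]
```

```bash
python3 -m crank '[-0.2,-0.1,1.22,0.0302,-0.0076,0.0003,1,-0.1,-0.1,1.22,0.0302,-0.0076,0.0003,1,0,0,1.22,0.0302,-0.0076,0.0003,1,0,0,1.22,0.0302,-0.0076,0.0003,1,0,0,1.22,0.0302,-0.0076,0.0003,1]' 60 | sed -n 2p
python3 -m crank '[0,0,1.22,0.0302,-0.0076,0.0003,1,0,0,1.22,0.0302,-0.0076,0.0003,1,0,0,1.22,0.0302,-0.0076,0.0003,1,0,0,1.22,0.0302,-0.0076,0.0003,1,0,0,1.22,0.0302,-0.0076,0.0003,1]' | sed -n 2p
python3 -m crank '[0,0,1.22,0.0302,-0.0076,0.0003,1,0,0,1.22,0.0302,-0.0076,0.0003,1,0,0,1.22,0.02,-0.0076,0.0003,1,0,0,0,0.01,-0.004,0.0003,1,0,0,0,0,0,0,1]' | sed -n 2p
python3 h.py 570.2 208.7 70 -13.6
python3 - <<'E'
from h import *
c=env.capture("wrist"); im=c["image"]; cv2.imwrite("pics/w2.png",im)
m=hsvmask(im,(0,150,100),(4,255,255))
for lo,hi,n in (((0,190,80),(5,255,255),"red"),((100,120,60),(125,255,255),"blue")):
    try: print(n,rect(c,hsvmask(im,lo,hi),38))
    except Exception as e: print(n,e)
E
python3 h.py 570.2 208.7 30 -13.6
```

```text
position: [610.3, -101.1, 81.3]
position: [582.5, 59.4, 82.8]
position: [569.9, 163.3, 84.6]
p=[569.9 163.3  84.6] jaw=-12.2 q=[ 0.09  0.6   1.47 -0.01  1.05  0.3 ] open=54.6 F=[ 0.6 -1.7  0.4] t=5.5
N=2 row az=0.70 t=[ 0.0222 -0.0048  0.0073]  tilt corr ax,ay=[1.15 0.15]
red [539.   85.6 -26.7  19.9  17.9]
blue max() iterable argument is empty
p=[570.3 162.2  84.6] jaw=-12.2 q=[ 0.08  0.6   1.47 -0.01  1.05  0.3 ] open=54.6 F=[-0.1 -0.1 -0.6] t=5.5
N=3 row az=0.45 t=[ 0.0151 -0.0034  0.0182]  tilt corr ax,ay=[1.17 0.16]
```

View pics/w2.png

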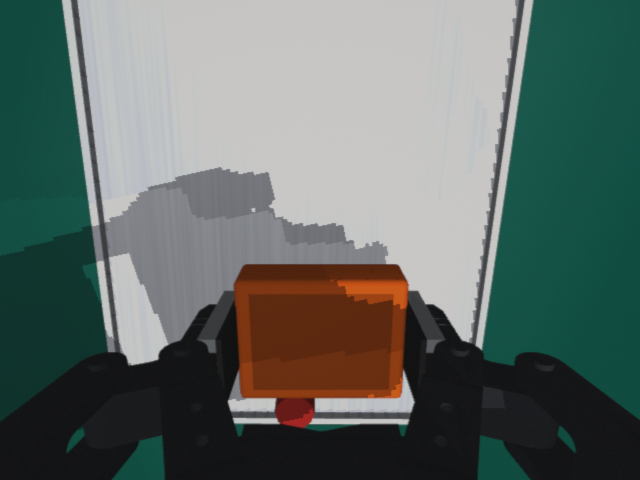

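Orange (323,330) is held level and centred, with the red post (295,410) behind it. Now go above the target and lower.

```bash
python3 -m crank '[0.4,0.1,0.5,0.0155,-0.0034,0.014,1,0.4,0,0.5,0.0155,-0.0034,0.014,1,0.3,0,0.4,0.0145,-0.0034,0.014,1,0,0,0,0,0,0.004,1,0,0,0,0,0,0,1]'  | sed -n 2p
python3 h.py 570.2 208.7 1.5 -13.6
```

```text
position: [574.5, 202.6, 38.9]
p=[574.5 202.6  38.9] jaw=-13.9 q=[ 0.15  0.69  1.44 -0.    1.01  0.39] open=54.4 F=[-0.7  0.3  0.3] t=5.9
N=2 row az=-0.17 t=[ 0.0024 -0.0028  0.0187]  tilt corr ax,ay=[0.28 0.06]
```

```bash
python3 -m crank '[0.3,0,-0.3,0.003,-0.003,0.012,1,0,0,0,0.003,-0.0025,0.01,1,0,0,0,0,0,0.006,1,0,0,0,0,0,0.002,1]'  | sed -n 2p
python3 h.py 570.2 208.7 1.5 -13.6
```

```text
position: [572.0, 206.1, 8.1]
p=[572.  206.1   8.1] jaw=-13.8 q=[ 0.15  0.74  1.45 -0.    0.95  0.4 ] open=55.0 F=[ 0.4 -0.5 -1.4] t=6.2
N=1 row az=-0.18 t=[ 0.0021 -0.0024  0.0066]  tilt corr ax,ay=[0.1  0.04]
```

```bash
python3 -m crank '[0.1,0,-0.2,0.002,-0.002,0.003,1,0,0,0,0.001,0,0.002,1,0,0,0,0,0,0.001,1,0,0,0,0,0,0,1]'  | sed -n 2p
python3 h.py 570.2 208.7 1.5 -13.6
```

```text
position: [570.8, 209.1, 1.3]
p=[570.8 209.1   1.3] jaw=-13.6 q=[ 0.16  0.75  1.45 -0.    0.94  0.4 ] open=54.8 F=[ 0.3  1.  -0.7] t=6.6
N=1 row az=0.01 t=[-0.0005 -0.0005 -0.0002]  tilt corr ax,ay=[-0.02  0.06]
```

On target. Release, lift, and plan towards green.

```bash
python3 -m crank '[0,0,0,0,0,0,0.12,0,0,0,0,0,-0.001,0.12,0,0,0,0,0,-0.01,0.12,0,0,0,0,0,-0.025,0.12,0,0,0,0,0,-0.025,0.12]' 40 | sed -n 2,5p
python3 h.py 575.9 -205.4 75 6.8
python3 - <<'E'
from h import *
c=env.capture("wrist"); im=c["image"]; cv2.imwrite("pics/w3.png",im)
print("orange",rect(c,hsvmask(im,(2,150,60),(16,255,255)),22))
E
```

```text
position: [568.8, 208.8, 61.7]
tool_rot: [-0.002, 0.786, 0.619, -0.004]
force: [0.6, -0.4, 0.5]
opening: 75.2
p=[568.8 208.8  61.7] jaw=-13.6 q=[ 0.16  0.66  1.42 -0.    1.06  0.4 ] open=75.2 F=[ 0.6 -0.4  0.5] t=7.0
N=13 row az=-1.57 t=[-0.0319  0.0029 -0.001 ]  tilt corr ax,ay=[-0.4   0.22]
orange [570.3 209.8 -13.5  54.7  46.2]
```

Orange measures (570.3, 209.8) at −13.5°, as planned. On to green.

```bash
python3 -m crank '[0,0.1,-1.57,-0.0319,0.0029,-0.0015,0.12,0,0,-1.57,-0.0319,0.0029,-0.001,0.12,0,0,-1.57,-0.0319,0.0029,-0.001,0.12,0,0,-1.57,-0.0319,0.0029,-0.001,0.12,0,0,-1.57,-0.0319,0.0029,-0.001,0.12]' | sed -n 2p
python3 -m crank '[0,0,-1.57,-0.0319,0.0029,-0.001,0.12,0,0,-1.57,-0.0319,0.0029,-0.001,0.12,0,0,-1.57,-0.0319,0.0029,-0.001,0.12,0,0,-1.57,-0.0319,0.0029,-0.001,0.12,0,0,-1.57,-0.03,0.0029,-0.001,0.12]' | sed -n 2p
python3 -m crank '[0,0,-1.57,-0.02,0.002,-0.001,0.12,0,0,-1,-0.01,0.002,0,0.12,0,0,0,0,0,0,0.12]' | sed -n 2p
python3 h.py 575.9 -205.4 40 6.8
```

```text
position: [559.1, 50.3, 80.9]
position: [569.1, -116.0, 91.9]
position: [576.0, -153.9, 96.6]
p=[ 576.  -153.9   96.6] jaw=5.8 q=[-0.46  0.58  1.46  0.01  1.07 -0.57] open=75.0 F=[-1.   0.7  0.5] t=8.1
N=3 row az=-0.32 t=[-0.0171 -0.0019  0.0189]  tilt corr ax,ay=[1.53 0.36]
```

```bash
python3 -m crank '[0.5,0.1,-0.3,-0.0171,-0.0019,0.017,0.12,0.5,0.1,-0.3,-0.0171,-0.0019,0.017,0.12,0.4,0.1,-0.3,-0.0171,-0.0019,0.01,0.12,0,0,0,0,0,0.003,0.12,0,0,0,0,0,0,0.12]' | sed -n 2p
python3 h.py 575.9 -205.4 3 6.8
```

```text
position: [578.0, -205.2, 52.3]
p=[ 578.  -205.2   52.3] jaw=6.7 q=[-0.53  0.68  1.42  0.    1.03 -0.65] open=75.3 F=[0.4 0.4 0.1] t=8.6
N=2 row az=-0.05 t=[ 0.     -0.0011  0.0247]  tilt corr ax,ay=[0.36 0.2 ]
```

```bash
python3 -m crank '[0.2,0.1,0,0,-0.001,0.016,0.12,0.1,0,0,0,-0.001,0.014,0.12,0,0,0,0,0,0.01,0.12,0,0,0,0,0,0.006,0.12,0,0,0,0,0,0.003,0.12]' | sed -n 2p
python3 h.py 575.9 -205.4 1 6.8
```

```text
position: [578.4, -201.0, 6.3]
p=[ 578.4 -201.     6.3] jaw=6.8 q=[-0.53  0.75  1.44  0.    0.94 -0.64] open=75.2 F=[-0.1 -0.4 -0.1] t=9.0
N=1 row az=0.02 t=[-0.0041 -0.003   0.0053]  tilt corr ax,ay=[0.38 0.27]
```

```bash
python3 -m crank '[0.4,0.3,0,-0.0041,-0.003,0.003,0.12,0,0,0,-0.001,0,0.002,0.12,0,0,0,0,0,0.001,0.12]' | sed -n 2p
python3 h.py 575.9 -205.4 1 6.8
```

```text
position: [576.5, -206.0, 0.9]
p=[ 576.5 -206.     0.9] jaw=6.9 q=[-0.53  0.76  1.44  0.    0.95 -0.65] open=74.7 F=[ 0.4 -0.8 -0.6] t=9.2
N=1 row az=0.09 t=[ 0.0007 -0.0005 -0.0001]  tilt corr ax,ay=[ 0.01 -0.02]
```

Close, lift, and plan to the green target (554.9, 145.5).

```bash
python3 -m crank '[0,0,0,0,0,0,1,0,0,0,0,0,0,1,0,0,0,0,0,0,1,0,0,0,0,0,0,1]' 60 | sed -n '2p;5p'
python3 -m crank '[0,0,0,0,0,-0.01,1,0,0,0,0,0,-0.025,1,0,0,0,0,0,-0.025,1,0,0,0,0,0,-0.015,1]' | sed -n '2p;5p'
python3 h.py 554.9 145.5 85 -13.6
```

```text
position: [577.3, -206.8, 2.6]
opening: 54.6
position: [575.1, -205.6, 78.1]
opening: 54.6
p=[ 575.1 -205.6   78.1] jaw=6.8 q=[-0.54  0.65  1.4   0.    1.1  -0.65] open=54.6 F=[0.6 0.2 1.4] t=9.9
N=11 row az=1.86 t=[ 0.032  -0.0032 -0.0006]  tilt corr ax,ay=[-0.24 -0.21]
```

```bash
python3 -m crank '[-0.1,-0.1,1.86,0.032,-0.0032,0.001,1,0,0,1.86,0.032,-0.0032,0.001,1,0,0,1.86,0.032,-0.0032,0.001,1,0,0,1.86,0.032,-0.0032,0.001,1,0,0,1.86,0.032,-0.0032,0.001,1]' | sed -n 2p
python3 -m crank '[0,0,1.86,0.032,-0.0032,0.001,1,0,0,1.86,0.032,-0.0032,0.001,1,0,0,1.86,0.032,-0.0032,0.001,1,0,0,1.86,0.02,-0.0032,0.001,1,0.2,0,1.86,0.01,-0.0032,0.001,1]' | sed -n 2p
python3 -m crank '[0.3,0,0,0,0,0,1,0.3,0,0,0,0,0,1]' | sed -n 2p
python3 h.py 554.9 145.5 40 -13.6
```

```text
position: [552.8, -48.6, 81.6]
position: [549.5, 88.3, 80.1]
position: [549.0, 90.8, 81.2]
p=[549.   90.8  81.2] jaw=-12.8 q=[-0.05  0.54  1.58 -0.    1.02  0.18] open=54.4 F=[-0.1  0.1 -0.8] t=10.9
N=3 row az=0.28 t=[ 0.0182 -0.0022  0.0137]  tilt corr ax,ay=[0.05 0.11]
```

```bash
python3 -m crank '[0,0,0.3,0.0185,-0.0022,0.004,1,0,0,0.3,0.0185,-0.0022,0.008,1,0,0,0.3,0.0185,-0.0022,0.012,1,0,0,0,0.001,0,0.01,1,0.1,0,0,0,0,0.005,1]' | sed -n 2p
python3 h.py 554.9 145.5 3.5 -13.6
```

```text
position: [558.7, 143.7, 44.2]
p=[558.7 143.7  44.2] jaw=-13.7 q=[ 0.05  0.63  1.54 -0.    0.97  0.29] open=54.8 F=[ 0.3 -0.2 -0.8] t=11.3
N=2 row az=-0.07 t=[ 0.0004 -0.002   0.0203]  tilt corr ax,ay=[0.22 0.09]
```

```bash
python3 -m crank '[0.2,0.1,0,0.001,-0.002,0.013,1,0,0,0,0,-0.002,0.011,1,0,0,0,0,0,0.006,1,0,0,0,0,0,0.003,1]' | sed -n 2p
python3 h.py 554.9 145.5 3.5 -13.6
```

```text
position: [555.7, 141.1, 9.6]
p=[555.7 141.1   9.6] jaw=-13.8 q=[ 0.04  0.68  1.57 -0.    0.9   0.29] open=54.5 F=[ 0.7 -0.3 -1.1] t=11.6
N=1 row az=-0.25 t=[ 0.0041 -0.0019  0.0061]  tilt corr ax,ay=[0.   0.03]
```

```bash
python3 -m crank '[0,0,-0.2,0.004,-0.0015,0.002,1,0,0,0,0.001,0,0.0015,1,0,0,0,0,0,0.001,1]' | sed -n 2p
python3 h.py 554.9 145.5 3.5 -13.6
```

```text
position: [555.9, 145.4, 4.9]
p=[555.9 145.4   4.9] jaw=-13.7 q=[ 0.05  0.69  1.56 -0.    0.89  0.29] open=53.9 F=[ 0.2 -0.1 -0.7] t=11.9
N=1 row az=-0.11 t=[-0.0001 -0.001   0.0014]  tilt corr ax,ay=[0.01 0.03]
```

```bash
python3 -m crank '[0,0,0,0,-0.001,0.0015,1,0,0,0,0,0,0,1,0,0,0,0,0,0,0.12,0,0,0,0,0,0,0.12,0,0,0,0,0,-0.005,0.12]' 40 | sed -n 2,5p
python3 -m crank '[0,0,0,0,0,-0.015,0.12,0,0,0,0,0,-0.03,0.12,0,0,0,-0.005,0,-0.03,0.12,0,0,0,-0.01,0,-0.02,0.12,0,0,0,0,0,0,0.12]' | sed -n 2,5p
python3 - <<'E'
from h import *
c=env.capture("wrist"); im=c["image"]; cv2.imwrite("pics/w4.png",im)
print("orange",rect(c,hsvmask(im,(6,150,60),(16,255,255)),22))
print("green",rect(c,hsvmask(im,(33,120,60),(50,255,255)),22))
E
python3 h.py 581 -312 75 -9
```

```text
position: [555.2, 145.8, 9.0]
tool_rot: [0.001, 0.786, 0.618, 0.0]
force: [0.6, -0.1, -0.7]
opening: 75.0
position: [551.3, 131.1, 110.1]
tool_rot: [0.001, 0.786, 0.618, 0.0]
force: [0.7, -0.2, 1.1]
opening: 75.3
orange [569.7 207.5 -13.6  54.8  42.7]
green [555.2 147.7 -13.6  54.6  43.6]
p=[550.9 131.7 108.4] jaw=-13.6 q=[ 0.03  0.52  1.53 -0.    1.09  0.27] open=75.0 F=[0.1 0.4 0.2] t=12.8
N=14 row az=-0.33 t=[-0.0306  0.0084  0.0024]  tilt corr ax,ay=[-0.01  0.04]
```

View pics/w4.png

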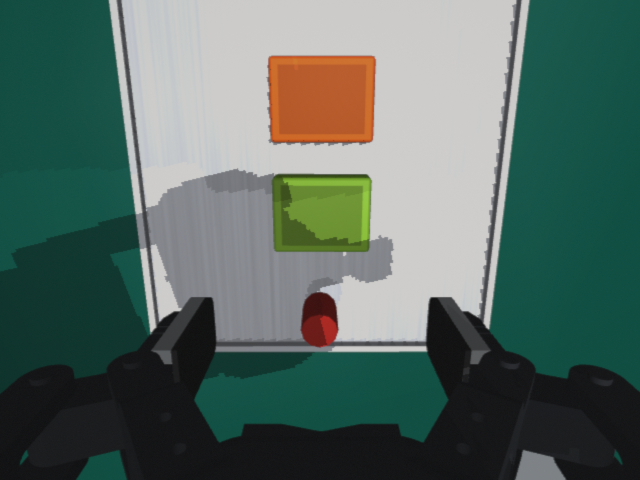

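The wrist view shows orange (322,99) and green (322,213) lined up with the red post (320,328), square on the tray. Measured positions are within 2 mm of target. Next is silver.

```bash
python3 -m crank '[0,0,-0.33,-0.0306,0.0084,0.002,0.12,0,0,-0.33,-0.0306,0.0084,0.002,0.12,0,0,-0.33,-0.0306,0.0084,0.002,0.12,0,0,-0.33,-0.0306,0.0084,0.002,0.12,0,0,-0.33,-0.0306,0.0084,0.002,0.12]' | sed -n 2p
python3 -m crank '[0,0,-0.33,-0.0306,0.0084,0.002,0.12,0,0,-0.33,-0.0306,0.0084,0.002,0.12,0,0,-0.33,-0.0306,0.0084,0.002,0.12,0,0,-0.33,-0.0306,0.0084,0.002,0.12,0,0,-0.33,-0.0306,0.0084,0.002,0.12]' | sed -n 2p
python3 -m crank '[0.2,0,-0.33,-0.025,0.007,0.002,0.12,0.3,0,-0.3,-0.015,0.004,0.002,0.12,0.3,0,0,-0.008,0,0,0.12,0,0,0,0,0,0,0.12]' | sed -n 2p
python3 h.py 581 -312 45 -9
python3 - <<'E'
from h import *
c=env.capture("wrist"); im=c["image"]; cv2.imwrite("pics/w5.png",im)
m=hsvmask(im,(0,0,0),(180,255,255))
u,v=proj(c,[581,-312,15]); print("silver px",u,v)
print("gold",rect(c,hsvmask(im,(18,100,60),(32,255,255)),15))
E
```

```text
position: [556.3, -25.3, 94.6]
position: [566.7, -188.7, 77.3]
position: [567.7, -244.4, 66.7]
p=[ 567.7 -244.4   66.7] jaw=-9.2 q=[-0.59  0.69  1.35 -0.01  1.13 -0.43] open=74.9 F=[ 0.7 -0.2 -0.8] t=13.9
N=3 row az=-0.08 t=[-0.0215  0.008   0.0072]  tilt corr ax,ay=[-1.92 -0.4 ]
silver px 369.9441599530739 378.724028838996
gold [ 656.1 -150.3   -9.7   24.1   19.6]
```

View pics/w5.png

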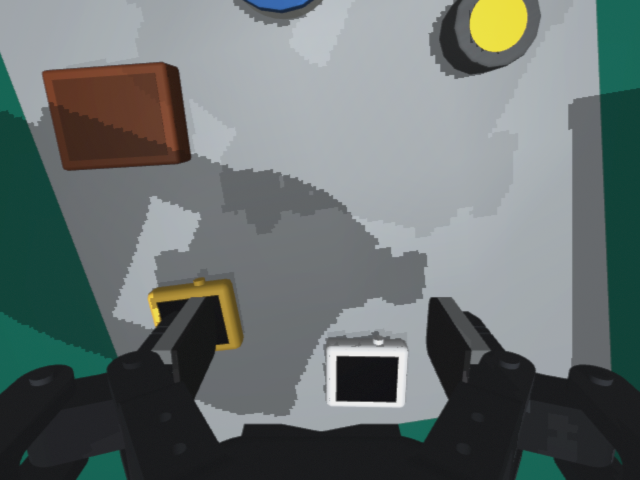

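Silver is at (367,378), within 3 px of the prediction (370,379), and gold is at (200,318). I'll refine silver from its dark glass.

```bash
python3 - <<'E'
from h import *
im=cv2.imread("pics/w5.png"); c=env.capture("wrist"); im=c["image"]
m=hsvmask(im,(0,0,0),(180,255,60)); o=np.zeros_like(m); o[343:412,326:408]=m[343:412,326:408]
print("glass",rect(c,o,15))
m=hsvmask(im,(0,0,0),(180,60,255)); 
w=hsvmask(im,(0,0,190),(180,40,255)); o=np.zeros_like(w); o[343:412,320:412]=w[343:412,320:412]; print("body",rect(c,o,15))
E
python3 h.py 581 -312 45 -9
```

```text
glass [ 579.  -311.9   -9.1   31.8   26.9]
body [ 579.1 -310.9   -9.    42.2   36.7]
p=[ 567.9 -242.5   67.1] jaw=-9.1 q=[-0.59  0.69  1.36 -0.01  1.13 -0.43] open=75.1 F=[ 0.1 -0.5 -1.3] t=14.0
N=3 row az=-0.05 t=[-0.0222  0.008   0.0074]  tilt corr ax,ay=[-1.91 -0.42]
```

```bash
python3 -m crank '[-0.6,-0.1,0,-0.0225,0.008,0.006,0.25,-0.6,-0.1,0,-0.0225,0.008,0.006,0.25,-0.6,-0.1,0,-0.0225,0.008,0.006,0.25,0,0,0,-0.001,0,0.003,0.25,0,0,0,0,0,0,0.25]' | sed -n 2p
python3 h.py 580 -311.7 3 -9
```

```text
position: [582.6, -307.6, 44.9]
p=[ 582.6 -307.6   44.9] jaw=-8.7 q=[-0.66  0.79  1.25  0.    1.11 -0.51] open=63.8 F=[ 0.2  1.  -0.3] t=14.4
N=2 row az=0.16 t=[-0.0022 -0.001   0.0209]  tilt corr ax,ay=[-0.04 -0.21]
```

```bash
python3 -m crank '[0,-0.1,0.2,-0.002,-0.001,0.013,0.25,0,0,0,-0.002,-0.001,0.011,0.25,0,0,0,0,0,0.006,0.25,0,0,0,-0.001,0,0.003,0.25,0,0,0,0,0,0.001,0.25]' | sed -n 2p
python3 h.py 580 -311.7 3 -9
```

```text
position: [581.1, -306.2, 10.6]
p=[ 581.1 -306.2   10.6] jaw=-8.6 q=[-0.66  0.83  1.27  0.    1.05 -0.52] open=64.2 F=[-0.4  0.6  0. ] t=14.9
N=1 row az=0.43 t=[-0.0056 -0.0003  0.0076]  tilt corr ax,ay=[-0.04 -0.15]
```

```bash
python3 -m crank '[0,-0.1,0.4,-0.005,0,0.004,0.25,0,0,0,-0.002,0,0.003,0.25,0,0,0,0,0,0.001,0.25,0,0,0,0,0,0.001,0.25]' | sed -n 2p
python3 h.py 580 -311.7 2 -9
```

```text
position: [580.6, -313.3, 1.9]
p=[ 580.6 -313.3    1.9] jaw=-9.0 q=[-0.67  0.84  1.26  0.    1.03 -0.52] open=64.1 F=[-0.  -0.4 -0.8] t=15.2
N=1 row az=0.04 t=[ 0.0015 -0.0009 -0.0001]  tilt corr ax,ay=[ 0.04 -0.01]
```

```bash
python3 -m crank '[0,0,0,0.0015,0,0,0.25,0,0,0,0,0,0.0005,1,0,0,0,0,0,0,1,0,0,0,0,0,0,1,0,0,0,0,0,0,1]' 40| sed -n '2p;4,5p'
python3 -m crank '[0,0,0,0,0,-0.01,1,0,0,0,0,0,-0.025,1,0,0,0,0,0,-0.025,1,0,0,0,0,0,-0.02,1]' | sed -n '2p;5p'
python3 h.py 570.2 208.7 85 -13.6
```

```text
position: [581.3, -312.0, 2.2]
force: [0.2, -0.1, -0.9]
opening: 42.8
position: [578.9, -310.3, 81.3]
opening: 42.8
p=[ 578.9 -310.3   81.3] jaw=-9.0 q=[-0.67  0.74  1.22  0.    1.19 -0.51] open=42.8 F=[0.6 0.  0.4] t=15.9
N=16 row az=0.29 t=[ 0.0317 -0.0068 -0.0002]  tilt corr ax,ay=[-0.41 -0.26]
```

```bash
python3 -m crank '[-0.2,-0.1,0.29,0.0317,-0.0068,0,1,-0.1,-0.1,0.29,0.0317,-0.0068,0,1,0,0,0.29,0.0317,-0.0068,0,1,0,0,0.29,0.0317,-0.0068,0,1,0,0,0.29,0.0317,-0.0068,0,1]' | sed -n 2p
python3 -m crank '[0,0,0.29,0.0317,-0.0068,0,1,0,0,0.29,0.0317,-0.0068,0,1,0,0,0.29,0.0317,-0.0068,0,1,0,0,0.29,0.0317,-0.0068,0,1,0,0,0.29,0.0317,-0.0068,0,1]' | sed -n 2p
python3 -m crank '[0,0,0.29,0.0317,-0.0068,0,1,0,0,0.29,0.0317,-0.0068,0,1,0,0,0.29,0.0317,-0.0068,0,1,0.2,0,0.29,0.02,-0.005,0,1,0.2,0,0.29,0.01,-0.002,0,1]' | sed -n 2p
python3 -m crank '[0.3,0,0,0,0,0,1,0.3,0,0,0,0,0,1]' | sed -n 2p
python3 h.py 570.2 208.7 60 -13.6
```

```text
position: [573.6, -150.8, 91.0]
position: [571.3, 18.9, 94.0]
position: [571.6, 157.7, 97.3]
position: [571.2, 160.3, 98.6]
p=[571.2 160.3  98.6] jaw=-13.7 q=[ 0.08  0.59  1.45 -0.01  1.1   0.32] open=43.0 F=[ 0.6 -1.4  0.2] t=17.4
N=2 row az=-0.03 t=[ 0.0234 -0.0062  0.0193]  tilt corr ax,ay=[0.24 0.21]
```

```bash
python3 -m crank '[0.1,0.1,0,0.016,-0.0042,0.009,1,0.1,0.1,0,0.016,-0.0042,0.012,1,0,0,0,0.015,-0.0042,0.012,1,0,0,0,0.001,0,0.008,1,0,0,0,0,0,0.003,1]' | sed -n 2p
python3 h.py 570.4 208.9 22 -13.6
```

```text
position: [572.2, 208.2, 53.9]
p=[572.2 208.2  53.9] jaw=-13.9 q=[ 0.16  0.67  1.43 -0.    1.04  0.4 ] open=42.6 F=[-1.1  0.  -0.6] t=17.8
N=1 row az=-0.30 t=[ 0.0002 -0.0019  0.0319]  tilt corr ax,ay=[ 0.16 -0.02]
```

```bash
python3 -m crank '[0.1,0,-0.3,0.001,-0.002,0.012,1,0,0,0,0.001,0,0.008,1,0,0,0,0,0,0.004,1,0,0,0,0,0,0.001,1]' | sed -n 2p
python3 h.py 570.4 208.9 22 -13.6
```

```text
position: [570.7, 208.3, 25.7]
p=[570.7 208.3  25.7] jaw=-13.7 q=[ 0.16  0.71  1.44 -0.    0.99  0.4 ] open=42.6 F=[ 0.5 -0.  -0.1] t=18.1
N=1 row az=-0.09 t=[ 0.0005 -0.0005  0.0037]  tilt corr ax,ay=[-0.04  0.04]
```

```bash
python3 -m crank '[0,0,0,0.0008,0,0.002,1,0,0,0,0,0,0.001,1,0,0,0,0,0,0,1]' | sed -n '2p;4p'
python3 h.py 570.4 208.9 21.3 -13.6
```

```text
position: [571.3, 208.3, 22.5]
force: [-1.1, 0.2, -0.8]
p=[571.3 208.3  22.5] jaw=-13.8 q=[ 0.16  0.72  1.44 -0.    0.98  0.4 ] open=42.6 F=[-1.1  0.2 -0.8] t=18.4
N=1 row az=-0.16 t=[ 0.0004 -0.0011  0.0012]  tilt corr ax,ay=[-0.02  0.04]
```

```bash
python3 -m crank '[0,0,0,0.0004,-0.0008,0.0012,1,0,0,0,0,0,0,1,0,0,0,0,0,0,0.25,0,0,0,0,0,0,0.25,0,0,0,0,0,-0.005,0.25]' 40 | sed -n '2p;4,5p'
python3 -m crank '[0,0,0,0,0,-0.015,0.25,0,0,0,0,0,-0.03,0.25,0,0,0,0,0,-0.02,0.25,0,0,0,0,0,-0.01,0.25]' | sed -n 2,5p
python3 - <<'E'
from h import *
c=env.capture("wrist"); im=c["image"]; cv2.imwrite("pics/w6.png",im)
print("orange",rect(c,hsvmask(im,(6,150,60),(16,255,255)),22))
g=hsvmask(im,(0,0,0),(180,255,45)); u,v=map(int,proj(c,[570.4,208.9,34])); o=np.zeros_like(g); o[v-45:v+45,u-50:u+50]=g[v-45:v+45,u-50:u+50]
print("glass",u,v,rect(c,o,34))
E
python3 h.py 497 -230 75 0
```

```text
position: [570.8, 208.9, 26.8]
force: [-0.7, -0.5, -0.4]
opening: 63.6
position: [569.8, 208.8, 104.2]
tool_rot: [-0.001, 0.787, 0.617, -0.002]
force: [0.2, -0.2, 0.3]
opening: 64.3
orange [570.2 209.2 -13.7  54.7  44.9]
glass 323 250 [570.4 208.9 -12.5  31.9  27.3]
p=[570.6 208.9 105.8] jaw=-13.8 q=[ 0.16  0.61  1.39 -0.    1.14  0.4 ] open=64.0 F=[0.8 0.9 2.2] t=19.2
N=14 row az=-0.98 t=[-0.0318 -0.0012  0.0022]  tilt corr ax,ay=[-0.01  0.04]
```

View pics/w6.png

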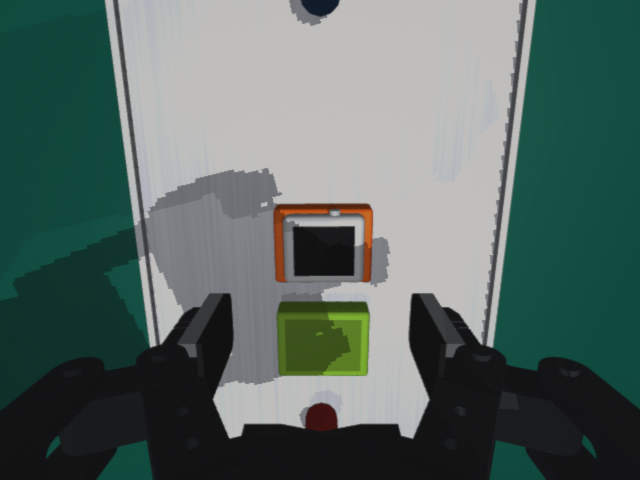

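Silver (323,250) sits centred on orange: glass at (570.4, 208.9), mould at (570.2, 209.2). Next is gold.

```bash
python3 -m crank '[0,0,-0.98,-0.0318,-0.0012,0.001,0.25,0,0,-0.98,-0.0318,-0.0012,0.001,0.25,0,0,-0.98,-0.0318,-0.0012,0.001,0.25,0,0,-0.98,-0.0318,-0.0012,0.001,0.25,0,0,-0.98,-0.0318,-0.0012,0.001,0.25]' | sed -n 2p
python3 -m crank '[0,0,-0.98,-0.0318,-0.0012,0.001,0.25,0,0,-0.98,-0.0318,-0.0012,0.001,0.25,0,0,-0.98,-0.0318,-0.0012,0.001,0.25,0,0,-0.98,-0.0318,-0.0012,0.001,0.25,0,0,-0.98,-0.0318,-0.0012,0.001,0.25]' | sed -n 2p
python3 -m crank '[0.2,0,-0.98,-0.025,-0.001,0.001,0.25,0.3,0,-0.98,-0.015,-0.001,0.001,0.25,0.3,0,-0.98,-0.008,0,0,0.25,0,0,0,0,0,0,0.25]' | sed -n 2p
python3 - <<'E'
from h import *
c=env.capture("wrist"); im=c["image"]; cv2.imwrite("pics/w7.png",im)
u,v=map(int,proj(c,[497,-264,15])); print(u,v)
o=np.zeros(im.shape[:2],np.uint8); o[max(0,v-90):v+90,max(0,u-80):u+80]=1
print("gold",rect(c,hsvmask(im,(18,100,60),(32,255,255))&(o>0),15))
print("glass",rect(c,hsvmask(im,(0,0,0),(180,255,45))&(o>0),15))
E
python3 h.py 497 -264 45 0
```

```text
position: [531.2, 54.6, 99.5]
position: [504.1, -109.4, 91.0]
position: [497.5, -165.3, 86.0]
323 407
gold [ 494.2 -258.3   -0.6   42.9   39. ]
glass [ 495.6 -285.2    0.8  101.7   65.4]
p=[ 497.4 -164.5   85.9] jaw=-0.2 q=[-0.54  0.48  1.66 -0.01  1.01 -0.53] open=64.2 F=[-0.1  0.3 -0.9] t=20.4
N=4 row az=-0.06 t=[-0.0249 -0.      0.0102]  tilt corr ax,ay=[-1.06 -0.2 ]
```

View pics/w7.png

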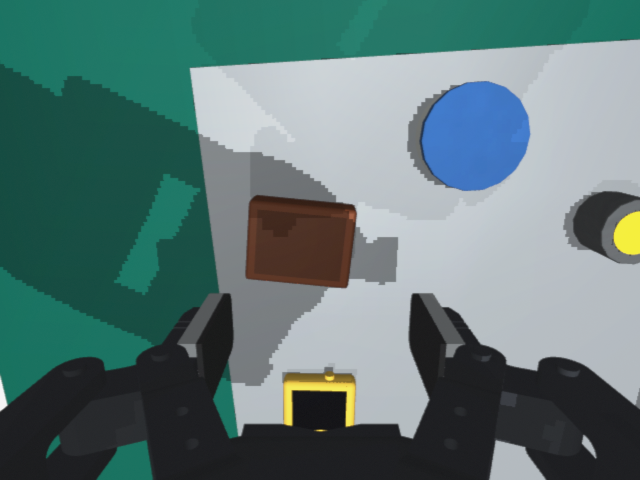

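Gold (320,405) is partly hidden but agrees with the top estimate to 1–2 mm. I'll stay high past brown (300,242), then descend.

```bash
python3 -m crank '[-0.3,-0.1,0,-0.025,0,0.004,0.25,-0.3,-0.1,0,-0.025,0,0.004,0.25,-0.3,0,0,-0.025,0,0.006,0.25,-0.1,0,0,-0.02,0,0.008,0.25,0,0,0,-0.005,0,0.006,0.25]' | sed -n 2p
python3 -m crank '[0,0,0,0,0,0.003,0.25]' | sed -n 2p
python3 h.py 496.3 -264.8 3 0
```

```text
position: [497.9, -262.3, 56.2]
position: [497.6, -262.1, 52.2]
p=[ 497.6 -262.1   52.2] jaw=-0.1 q=[-0.69  0.59  1.58  0.    0.97 -0.69] open=64.1 F=[-0.   0.5  0.6] t=20.9
N=2 row az=-0.04 t=[-0.0013 -0.0007  0.0246]  tilt corr ax,ay=[-0.01 -0.1 ]
```

```bash
python3 -m crank '[0,-0.1,0,-0.002,-0.001,0.015,0.25,0,0,0,-0.001,0,0.013,0.25,0,0,0,-0.001,0,0.009,0.25,0,0,0,-0.001,0,0.005,0.25,0,0,0,0,0,0.002,0.25]' | sed -n 2p
python3 h.py 496.3 -264.8 2 0
```

```text
position: [497.4, -260.9, 5.7]
p=[ 497.4 -260.9    5.7] jaw=0.1 q=[-0.69  0.67  1.6   0.    0.87 -0.69] open=63.8 F=[ 0.4 -0.1  0.8] t=21.3
N=1 row az=0.11 t=[-0.0039 -0.0011  0.0037]  tilt corr ax,ay=[-0.07 -0.11]
```

```bash
python3 -m crank '[0,-0.1,0,-0.0035,-0.001,0.002,0.25,0,0,0,-0.001,0,0.001,0.25,0,0,0,0,0,0.0005,0.25]' | sed -n 2p
python3 h.py 496.3 -264.8 2 0
```

```text
position: [496.9, -264.6, 2.5]
p=[ 496.9 -264.6    2.5] jaw=0.2 q=[-0.7   0.67  1.6  -0.    0.87 -0.7 ] open=64.0 F=[ 0.5 -0.6 -0.1] t=21.6
N=1 row az=0.19 t=[-0.0002 -0.0006  0.0005]  tilt corr ax,ay=[-0.05  0.01]
```

```bash
python3 -m crank '[0,0,0,0,0,0.0007,1,0,0,0,0,0,0,1,0,0,0,0,0,0,1,0,0,0,0,0,0,1]' 40| sed -n '2p;4,5p'
python3 -m crank '[0,0,0,0,0,-0.01,1,0,0,0,0,0,-0.025,1,0,0,0,0,0,-0.03,1,0,0,0,0,0,-0.025,1]' | sed -n '2p;5p'
python3 h.py 555 145.5 95 -13.6
```

```text
position: [497.6, -265.2, 3.2]
force: [0.1, -0.8, -0.2]
opening: 43.1
position: [495.0, -263.1, 92.8]
opening: 43.0
p=[ 495.  -263.1   92.8] jaw=0.2 q=[-0.7   0.54  1.55 -0.    1.06 -0.7 ] open=43.0 F=[ 0.3 -0.2 -0.5] t=22.2
N=13 row az=1.06 t=[ 0.0318  0.0012 -0.0002]  tilt corr ax,ay=[-0.43 -0.32]
```

```bash
python3 -m crank '[-0.2,-0.2,1.06,0.0318,0.0012,0,1,-0.1,-0.1,1.06,0.0318,0.0012,0,1,0,0,1.06,0.0318,0.0012,0,1,0,0,1.06,0.0318,0.0012,0,1,0,0,1.06,0.0318,0.0012,0,1]' | sed -n 2p
python3 -m crank '[0,0,1.06,0.0318,0.0012,0,1,0,0,1.06,0.0318,0.0012,0,1,0,0,1.06,0.0318,0.0012,0,1,0,0,1.06,0.0318,0.0012,0,1,0,0,1.06,0.0318,0.0012,0,1]' | sed -n 2p
python3 -m crank '[0.2,0,1.06,0.02,0.001,0,1,0.3,0,1.06,0.01,0.001,0,1,0.3,0,1.06,0,0,0,1,0,0,0,0,0,0,1]' | sed -n 2p
python3 h.py 555.2 146 65 -13.6
```

```text
position: [509.4, -106.6, 103.0]
position: [537.6, 57.9, 106.2]
position: [545.9, 94.5, 108.9]
p=[545.9  94.5 108.9] jaw=-14.5 q=[-0.04  0.5   1.57 -0.01  1.07  0.22] open=43.2 F=[-0.   0.3 -0.3] t=23.4
N=3 row az=-0.30 t=[ 0.0174 -0.0012  0.0146]  tilt corr ax,ay=[0.34 0.36]
```

```bash
python3 -m crank '[0.1,0.1,-0.3,0.0178,-0.0015,0.012,1,0.1,0.1,-0.3,0.0178,-0.0015,0.014,1,0.1,0.1,-0.3,0.0165,-0.0015,0.014,1,0,0,0,0.001,0,0.01,1,0,0,0,0,0,0.004,1]' | sed -n 2p
python3 h.py 555.2 146 23 -13.6
```

```text
position: [556.3, 143.4, 55.9]
p=[556.3 143.4  55.9] jaw=-13.8 q=[ 0.05  0.61  1.54 -0.    0.99  0.29] open=42.7 F=[-0.2  0.2 -0.8] t=23.8
N=2 row az=-0.09 t=[ 0.0011 -0.0008  0.0165]  tilt corr ax,ay=[0.32 0.05]
```

```bash
python3 -m crank '[0.2,0,-0.1,0.002,-0.001,0.012,1,0.1,0,0,0.001,0,0.009,1,0,0,0,0,0,0.005,1,0,0,0,0,0,0.001,1]' | sed -n 2p
python3 h.py 555.2 146 22.2 -13.6
```

```text
position: [556.0, 143.1, 26.8]
p=[556.  143.1  26.8] jaw=-13.9 q=[ 0.05  0.65  1.56 -0.    0.93  0.29] open=42.7 F=[-1.  -0.1 -0.5] t=24.1
N=1 row az=-0.25 t=[ 0.0027 -0.0015  0.0046]  tilt corr ax,ay=[-0.03  0.09]
```

```bash
python3 -m crank '[0,0.1,-0.2,0.0028,-0.001,0.002,1,0,0,0,0.0005,0,0.001,1,0,0,0,0,0,0.0005,1]' | sed -n '2p;4p'
python3 h.py 555.2 146 22.2 -13.6
```

```text
position: [556.2, 145.8, 23.3]
force: [-0.1, -0.2, -0.1]
p=[556.2 145.8  23.3] jaw=-13.7 q=[0.05 0.66 1.56 0.   0.93 0.29] open=43.0 F=[-0.1 -0.2 -0.1] t=24.4
N=1 row az=-0.10 t=[-0.0001 -0.001   0.0011]  tilt corr ax,ay=[ 0.   -0.02]
```

```bash
python3 -m crank '[0,0,0,0,-0.001,0.0012,1,0,0,0,0,0,0,1,0,0,0,0,0,0,0.25,0,0,0,0,0,0,0.25,0,0,0,0,0,-0.005,0.25]' 40 | sed -n '2p;4,5p'
python3 -m crank '[0,0,0,0,0,-0.015,0.25,0,0,0,0,0,-0.03,0.25,0,0,0,0,0,-0.025,0.25,0,0,0,-0.003,0,-0.015,0.25]' | sed -n 2,5p
python3 - <<'E'
from h import *
c=env.capture("wrist"); im=c["image"]; cv2.imwrite("pics/w8.png",im)
print("orange",rect(c,hsvmask(im,(6,150,60),(16,255,255)),22))
print("green",rect(c,hsvmask(im,(33,120,60),(50,255,255)),22))
print("gold",rect(c,hsvmask(im,(18,100,60),(32,255,255)),34))
E
python3 h.py 654 -150.5 80 -5
```

```text
position: [555.3, 146.2, 27.6]
force: [0.6, 0.0, 0.2]
opening: 64.2
position: [553.0, 143.4, 114.7]
tool_rot: [-0.001, 0.786, 0.618, -0.002]
force: [0.0, 0.2, -0.3]
opening: 64.3
orange [569.7 207.6 -13.6  54.7  42.7]
green [555.3 148.1 -13.6  54.6  44.4]
gold [555.3 148.  -13.6  43.4  40.1]
p=[554.3 142.9 117.4] jaw=-13.7 q=[0.05 0.52 1.5  0.   1.12 0.29] open=64.2 F=[ 1.9 -0.2  3.5] t=25.2
N=10 row az=-0.87 t=[-0.0272  0.0148  0.0037]  tilt corr ax,ay=[-0.   -0.01]
```

View pics/w8.png

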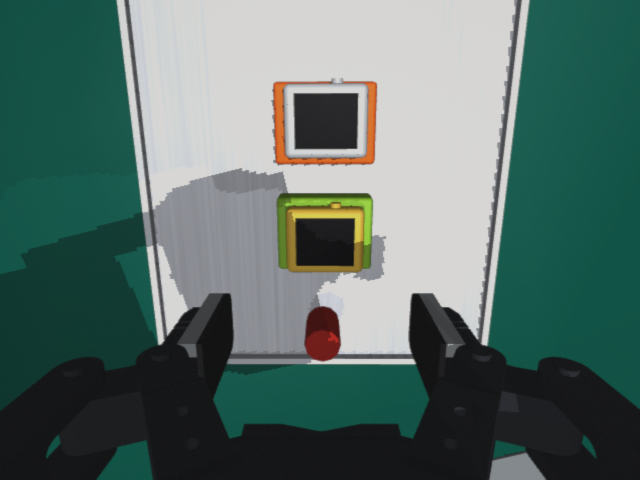

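Both watches are centred, silver on orange (325,122) and gold on green (325,238). Next is the weight.

```bash
python3 -m crank '[0,0,-0.87,-0.0272,0.0148,0.001,0.25,0,0,-0.87,-0.0272,0.0148,0.002,0.25,0,0,-0.87,-0.0272,0.0148,0.002,0.25,0,0,-0.87,-0.0272,0.0148,0.002,0.25,0,0,-0.87,-0.0272,0.0148,0.002,0.25]' | sed -n 2p
python3 -m crank '[0,0,-0.87,-0.0272,0.0148,0.002,0.25,0,0,-0.87,-0.02,0.012,0.002,0.25,0,0,-0.87,-0.01,0.006,0.002,0.25,0,0,0,0,0,0,0.25]' | sed -n 2p
python3 - <<'E'
from h import *
c=env.capture("wrist"); im=c["image"]; cv2.imwrite("pics/w9.png",im)
print("dot",rect(c,hsvmask(im,(22,100,60),(35,255,255)),29), proj(c,[654,-150.5,29]))
c=env.capture("top"); print("topdot",rect(c,hsvmask(c["image"],(25,120,100),(35,255,255)),29))
E
python3 h.py 654 -150.5 60 -5
```

```text
position: [600.4, -5.2, 113.1]
position: [626.6, -75.8, 107.1]
dot [ 651.1 -150.4   85.1   22.1   21.8] [378.85427671 359.97591054]
topdot [558.2 147.1 -13.2  41.6  35.5]
p=[626.1 -73.4 107.4] jaw=-6.2 q=[-0.3   0.65  1.32  0.    1.17 -0.2 ] open=64.1 F=[ 0.3 -0.2 -0.5] t=26.0
N=3 row az=-0.38 t=[-0.0246  0.0119  0.0158]  tilt corr ax,ay=[ 0.49 -0.05]
```

View pics/w9.png

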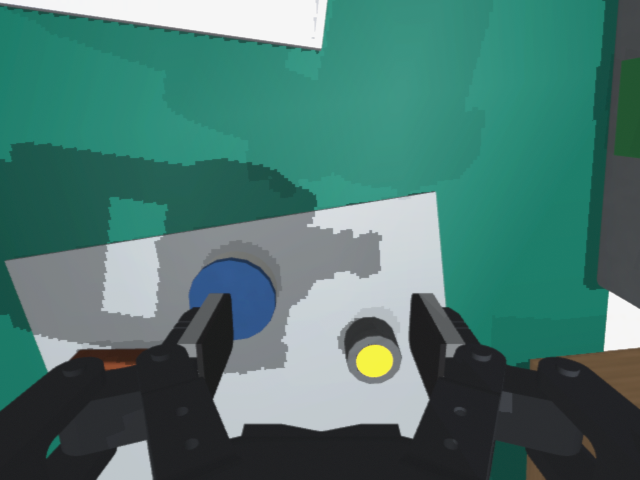

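The weight's dot is at (375,361), i.e. (651–653, −150.4). Go above it.

```bash
python3 h.py 652 -150.5 60 -5|tail -1; python3 -m crank '[0.2,0,-0.4,-0.0248,0.0112,0.012,0.25,0.2,0,-0.4,-0.0248,0.0112,0.014,0.25,0.1,0,-0.4,-0.024,0.011,0.014,0.25,0,0,0,-0.001,0,0.007,0.25,0,0,0,0,0,0.002,0.25]' | sed -n 2p
python3 h.py 652 -150.5 7 -5
```

```text
N=3 row az=-0.38 t=[-0.0247  0.0112  0.0158]  tilt corr ax,ay=[ 0.49 -0.05]
position: [653.3, -145.8, 59.8]
p=[ 653.3 -145.8   59.8] jaw=-4.5 q=[-0.4   0.79  1.2   0.    1.15 -0.32] open=64.5 F=[0.3 0.3 1.1] t=26.4
N=2 row az=0.23 t=[-0.0024 -0.0004  0.0264]  tilt corr ax,ay=[ 0.14 -0.09]
```

```bash
python3 -m crank '[0.1,0,0.2,-0.0025,-0.0005,0.018,0.25,0,0,0,-0.002,0,0.014,0.25,0,0,0,-0.001,0,0.009,0.25,0,0,0,-0.0005,0,0.004,0.25,0,0,0,0,0,0.001,0.25]' | sed -n 2p
python3 h.py 652 -150.5 7 -5
```

```text
position: [652.5, -145.8, 13.5]
p=[ 652.5 -145.8   13.5] jaw=-4.5 q=[-0.4   0.84  1.23  0.    1.07 -0.32] open=64.0 F=[ 1.3  0.2 -0.1] t=26.9
N=1 row az=0.51 t=[-0.0047 -0.0001  0.0065]  tilt corr ax,ay=[ 0.1  -0.11]
```

```bash
python3 -m crank '[0.1,-0.1,0.4,-0.0045,0,0.004,0.25,0,0,0,-0.001,0,0.003,0.25,0,0,0,0,0,0.001,0.25]' 50 | sed -n 2p
python3 h.py 652 -150.5 7 -5
python3 -m crank '[0,0,0,0,0,0.0005,0.25,0,0,0,0,0,0,1,0,0,0,0,0,0,1,0,0,0,0,0,0,1,0,0,0,0,0,0,1]' 50| sed -n '2p;4,5p'
python3 h.py 652 -150.5 7 -5
```

```text
position: [652.7, -150.9, 6.4]
p=[ 652.7 -150.9    6.4] jaw=-4.9 q=[-0.4   0.85  1.22  0.    1.06 -0.32] open=64.1 F=[ 0.6  0.1 -0.2] t=27.1
N=1 row az=0.14 t=[ 0.0003 -0.0007 -0.0006]  tilt corr ax,ay=[0.1  0.03]
position: [653.3, -151.4, 7.3]
force: [-1.1, -0.5, -2.3]
opening: 32.7
p=[ 653.3 -151.4    7.3] jaw=-4.9 q=[-0.4   0.85  1.22  0.    1.06 -0.32] open=32.7 F=[-1.1 -0.5 -2.3] t=27.5
N=1 row az=0.12 t=[ 0.0007 -0.0014  0.0003]  tilt corr ax,ay=[0.22 0.07]
```

```bash
python3 -m crank '[0,0,0,0,0,-0.01,1,0,0,0,0,0,-0.025,1,0,0,0,0,0,-0.03,1,0,0,0,0,0,-0.03,1,0,0,0,0,0,-0.01,1]' | sed -n '2p;4,5p'
python3 h.py 570.3 208.8 105 -13.6
```

```text
position: [650.9, -150.3, 114.2]
force: [0.8, -0.1, -0.6]
opening: 32.0
p=[ 650.9 -150.3  114.2] jaw=-4.9 q=[-0.4   0.73  1.15  0.    1.26 -0.32] open=32.0 F=[ 0.8 -0.1 -0.6] t=27.9
N=12 row az=0.73 t=[ 0.0286 -0.0113  0.0008]  tilt corr ax,ay=[-0.26 -0.1 ]
```

```bash
python3 -m crank '[-0.1,0,0.73,0.0286,-0.0113,0.001,1,0,0,0.73,0.0286,-0.0113,0.001,1,0,0,0.73,0.0286,-0.0113,0.001,1,0,0,0.73,0.0286,-0.0113,0.001,1,0,0,0.73,0.0286,-0.0113,0.001,1]' | sed -n 2p
python3 -m crank '[0,0,0.73,0.0286,-0.0113,0.001,1,0,0,0.73,0.0286,-0.0113,0.001,1,0,0,0.73,0.0286,-0.0113,0.001,1,0,0,0.73,0.02,-0.008,0.001,1,0.2,0,0.73,0.01,-0.004,0.001,1]' | sed -n 2p
python3 -m crank '[0.3,0,0.73,0,0,0,1,0.2,0,0,0,0,0,1]' | sed -n '2p;4p'
python3 h.py 570.3 208.8 80 -13.6
python3 - <<'E'
from h import *
c=env.capture("wrist"); im=c["image"]; cv2.imwrite("pics/w10.png",im)
p=env.get_state()["position"]; print(p)
print("dot",rect(c,hsvmask(im,(24,100,60),(35,255,255)),p[2]-4.3+26))
E
```

```text
position: [610.9, -3.5, 112.1]
position: [581.9, 128.1, 104.8]
position: [580.6, 130.6, 104.0]
force: [-0.3, -1.0, -1.7]
p=[580.6 130.6 104. ] jaw=-13.5 q=[0.02 0.59 1.42 0.   1.14 0.26] open=32.6 F=[-0.3 -1.  -1.7] t=28.9
N=3 row az=0.04 t=[ 0.0245 -0.0094  0.008 ]  tilt corr ax,ay=[-0.73  0.06]
[580.72982677 130.2647446  103.9237989 ]
dot [580.2 130.8 -62.4  22.2  22.2]
```

View pics/w10.png

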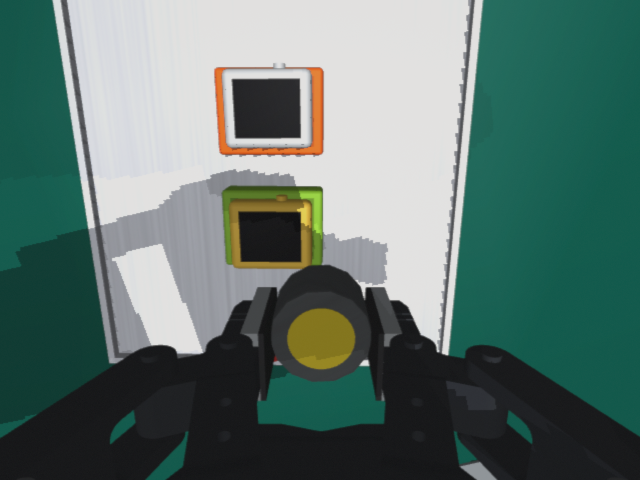

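The weight (321,337) is held and centred on the TCP, and both watches are still in place (267,108 and 270,236). Move above silver.

```bash
python3 -m crank '[-0.3,0,0,0.025,-0.0095,0.004,1,-0.2,0,0,0.025,-0.0095,0.006,1,-0.2,0,0,0.0245,-0.009,0.008,1,0,0,0,0.001,0,0.004,1,0,0,0,0,0,0.001,1]' | sed -n '2p;4p'
python3 h.py 570.3 208.8 39 -13.6
```

```text
position: [573.7, 206.4, 80.2]
force: [0.5, -0.1, -1.5]
p=[573.7 206.4  80.2] jaw=-13.9 q=[ 0.15  0.64  1.4  -0.    1.09  0.4 ] open=32.7 F=[ 0.5 -0.1 -1.5] t=29.4
N=2 row az=-0.14 t=[ 0.0008 -0.0019  0.0206]  tilt corr ax,ay=[0.1  0.09]
```

```bash
python3 -m crank '[0.1,0.1,-0.1,0.001,-0.002,0.012,1,0,0,0,0.001,-0.001,0.009,1,0,0,0,0,0,0.006,1,0,0,0,0,0,0.002,1,0,0,0,0,0,0,1]' | sed -n '2p;4p'
python3 h.py 570.3 208.8 38.3 -13.6
```

```text
position: [572.1, 204.4, 47.7]
force: [0.2, 0.6, -1.5]
p=[572.1 204.4  47.7] jaw=-14.0 q=[ 0.15  0.68  1.43 -0.    1.03  0.4 ] open=32.6 F=[ 0.2  0.6 -1.5] t=29.8
N=1 row az=-0.44 t=[ 0.0039 -0.0029  0.0094]  tilt corr ax,ay=[-0.07  0.04]
```

```bash
python3 -m crank '[0,0,-0.3,0.004,-0.0025,0.0025,1,0,0,0,0.0005,0,0.0015,1,0,0,0,0,0,0.001,1,0,0,0,0,0,0.0005,1]' | sed -n '2p;4p'
python3 h.py 570.3 208.8 38.3 -13.6
```

```text
position: [571.3, 209.1, 42.3]
force: [-0.8, -0.8, -1.4]
p=[571.3 209.1  42.3] jaw=-13.8 q=[ 0.16  0.69  1.43 -0.    1.02  0.4 ] open=32.2 F=[-0.8 -0.8 -1.4] t=30.2
N=1 row az=-0.17 t=[-0.0005 -0.0009  0.004 ]  tilt corr ax,ay=[-0.01  0.02]
```

```bash
python3 -m crank '[0,0,0,-0.0005,-0.0008,0.001,1,0,0,0,0,0,0.0008,1,0,0,0,0,0,0.0006,1]' | sed -n '2p;4p'
python3 h.py 570.3 208.8 38.3 -13.6
```

```text
position: [570.6, 208.9, 40.2]
force: [0.4, -1.0, -1.2]
p=[570.6 208.9  40.2] jaw=-13.8 q=[ 0.16  0.69  1.44 -0.    1.01  0.4 ] open=32.7 F=[ 0.4 -1.  -1.2] t=30.4
N=1 row az=-0.15 t=[-0.0002 -0.0003  0.0019]  tilt corr ax,ay=[ 0.05 -0.  ]
```

```bash
python3 -m crank '[0,0,0,0,0,0.0008,1,0,0,0,0,0,0.0005,1]' | sed -n '2p;4p'
python3 -m crank '[0,0,0,0,0,0.0004,1,0,0,0,0,0,0.0002,1]' | sed -n '2p;4p'
```

```text
position: [570.6, 208.9, 38.9]
force: [-0.2, -0.7, -1.0]
position: [570.6, 208.9, 38.2]
force: [-0.1, -0.5, -1.0]
```

```bash
python3 -m crank '[0,0,0,0,0,0.0003,1,0,0,0,0,0,0.0003,1]' | sed -n '2p;4p'
python3 -m crank '[0,0,0,0,0,0.0003,1,0,0,0,0,0,0.0002,1]' | sed -n '2p;4p'
```

```text
position: [570.7, 208.9, 38.0]
force: [-1.7, 0.8, 4.2]
position: [570.7, 208.9, 38.0]
force: [-0.9, -0.2, 0.7]
```

Contact (+4 N) came at z = 38.0, as predicted. Release, raise and check.

```bash
python3 -m crank '[0,0,0,0,0,0,0.25,0,0,0,0,0,0,0.25,0,0,0,0,0,0,0.25,0,0,0,0,0,-0.004,0.25,0,0,0,0,0,-0.01,0.25]' | sed -n '2p;4,5p'
python3 -m crank '[0,0,0,0,0,-0.025,0.25,0,0,0,0,0,-0.03,0.25,0,0,0,0,0,-0.03,0.25,0,0,0,-0.01,0,-0.03,0.25,0,0,0,-0.015,0,0,0.25]' | sed -n '2p'
python3 -m crank '[0,0,0,-0.015,0,0,0.25,0,0,0,0,0,0,0.25,0,0,0,0,0,0,0.25]' | sed -n '2p'
python3 - <<'E'
from h import *
c=env.capture("wrist"); im=c["image"]; cv2.imwrite("pics/w11.png",im)
print("orange",rect(c,hsvmask(im,(6,150,60),(16,255,255)),22))
print("green",rect(c,hsvmask(im,(33,120,60),(50,255,255)),22))
y=hsvmask(im,(18,100,60),(32,255,255)).astype(np.uint8)
cs,_=cv2.findContours(y,cv2.RETR_EXTERNAL,cv2.CHAIN_APPROX_NONE)
for k in cs:
    if cv2.contourArea(k)>100:
        m=cv2.drawContours(np.zeros_like(y),[k],-1,1,-1); print("yellow",cv2.boundingRect(k),"z34",rect(c,m,34),"z60",rect(c,m,60))
c=env.capture("top"); im=c["image"]; cv2.imwrite("pics/top1.png",cv2.resize(im[130:310,90:510],None,fx=1.9,fy=1.9))
def win(m,u,v,r=22):
    o=np.zeros_like(m); o[v-r:v+r,u-r:u+r]=m[v-r:v+r,u-r:u+r]; return o
print("brown",rect(c,win(hsvmask(im,(0,80,20),(15,255,140)),397,267),21),"tin",rect(c,win(hsvmask(im,(100,120,60),(125,255,255)),368,222),23))
E
```

```text
position: [570.2, 208.8, 50.9]
force: [-0.3, -0.6, 0.1]
opening: 63.7
position: [564.3, 185.8, 175.4]
position: [561.4, 169.3, 180.9]
orange [557.9 211.   76.2  42.6  30. ]
green [555.5 148.6 -13.9  54.7  45.1]
yellow (289, 222, 60, 53) z34 [555.5 148.1 -13.8  43.5  39.8] z60 [557.3 156.  -13.8  39.6  36.2]
yellow (301, 147, 36, 36) z34 [569.8 207.  -13.8  24.2  24. ] z60 [570.3 209.7 -13.8  22.1  21.8]
brown [ 486.7 -159.7   -5.5   55.4   43.9] tin [ 572.  -105.    68.5   49.9   49.8]
```

View pics/w11.png

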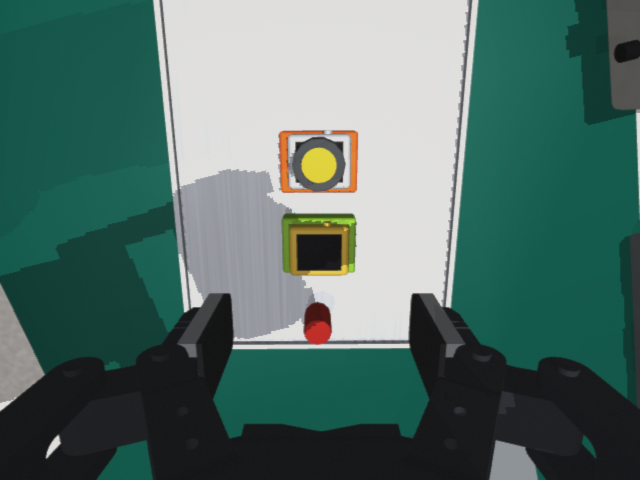

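View pics/top1.png

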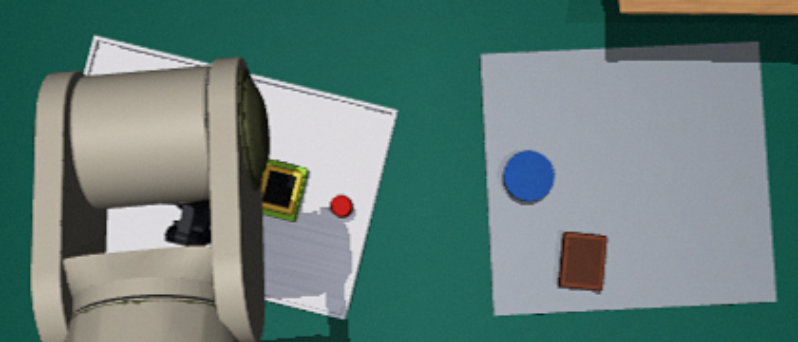

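The weight stands centred on silver: its dot at (319,165) gives (570.3, 209.7) against (570.4, 208.9) for the watch. Gold is on green, brown and the tin haven't moved, and the arm is well clear. I'm handing the job in.

```bash
python3 -c "
from bench import env
s=env.get_state(); print(s['time'],s['position'],abs(s['joint_vel']).max()); print(env.close_job())"
```

```text
32.2667 [561.39332974 169.73598866 180.29945344] 0.015214848377430746
the job is handed in; nothing more can be done
None
```

The tray is loaded and handed in at 32.3 s of the 125 s allowed; the hand-in reports no verdict.

**Where things ended up (mm), from my last checks:**

| Item | Measured position | Aim |
|---|---|---|
| Orange mould | (570.2, 209.2), −13.7° | (570.2, 208.7), −13.6° |
| Silver watch | (570.4, 208.9), −12.5° | centred on orange |
| Press weight | (570.3, 209.7) | centred on silver |
| Green mould | (555.5, 148.6), −13.9° | (554.9, 145.5), −13.6° |
| Gold watch | (555.5, 148.1), −13.8° | centred on green |

- **Weight:** it was lowered in sub-millimetre steps, and the highest wrist force I read at contact was about 4 N.
- **Leave-alone items:** the brown mould and screw tin are where they started, within 0.1 mm in the top view.
- **Robot:** it is clear of everything, about 180 mm up.

**Checks that failed or disagreed:**
- **First grip on orange:** the gripper closed too high on the first try, because the arm drifted up during rows with no motion. I reopened it and took the mould properly on the second try.
- **Green mould position:** the wrist camera puts it 2–3 mm nearer orange than the robot's own position at release (555, 146). Both are well inside tolerance.
- **Orange in the last picture:** the weight hid part of the mould, so the automatic fit was useless. Its figures in the table come from before the weight was placed, and in the last picture it still looks in place.

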